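# Hang the orange tube rack carrier on the sprung lift hook

## Robot

A 7-joint arm with a two-finger parallel gripper is mounted at the origin on a cart in front of the work surface, level with it; the furniture and walls round the work are solid. World frame = base frame: x ahead of the robot, y to its left, z up, the work surface at z = 0. Lengths are in m, angles in rad, forces in N, time in s.
With the tool pointing down it reaches from about 0.425 to 1.025 m from the base axis. Payload 3.6 kg.
Tool frame: the origin (TCP) lies midway between the tips of the shut fingers; the grasp point (between the pads) lies 19 mm behind it; x points along the fingers, z is the direction in which the jaws open and shut, and the axes are right-handed (so a half turn about x gives the same grasp; the last joint's range is limited). The gripper opens to 85 mm and grips with 20 to 120 N. Pads are 22 mm wide; open, the fingers measure 114 mm over their backs; the gripper's body (76 mm by 85 mm) begins 54 mm behind the grasp point. The pads swing forward as they close: fully open they stand 13 mm farther back than shut.
Start: joints at [-1.419, 0.591, 0.048, 1.609, -0.033, 0.943, -0.034], TCP at [0.176, 0.703, 0.231] pointing down, gripper open.
Joint ranges: [-2.69, 2.69], [-0.47, 2.24], [-1.27, 1.36], [0.19, 2.51], [-1.53, 4.68], [0.08, 2.07], [-3.09, 3.09]. Speed limits (rad/s): [2.57, 2.57, 3.14, 3.14, 3.14, 3.14, 3.14].

## Interface

Orientations are given as a rotation vector (axis times angle).
In Python, from bench import robot gives the robot as it stands.
- The arm moves only by the tool drive_tool, never from a script. Its argument "moves" is a list of rows, each a list of 5 numbers: the shift along the tool's x, y, z in m, then the turn about the tool's x in degrees, then the finger opening in m, from 0 to 0.0854. In form: [[dx, dy, dz, spin, fingers], ...]. A call has 1 to 8 rows; each row shifts and turns the pose as measured when the row begins, along the tool's axes as they then stand; what a row does not reach is not made up. A row lasts 1/10 s, in which the tool goes at most 50 mm and 8.59 degrees, less where a joint would pass 70% of its speed; a pose out of reach is approached as far as the arm can. A call with a gripper value outside its range is refused whole. The fingers move at their own pace and stop on an object; the grip force is fixed at half the most. Time passes only in rows, so rows that do not move let the fingers close. It gives the time, the measured TCP pose, the force and the opening at its end, in the units of the state.
- robot.observe(): the state, without advancing time (a new reading comes with each control period).
- robot.capture(name): name is "scene" or "top" or "wrist"; returns a dict with "pixels" (400x640x3 uint8, blue, green, red), "z_map" (400x640 float32, m along the optical axis (not along the pixel's ray), 0 where there is no reading), "fx", "fy", "cx", "cy" (pixels), "rvec" (rotation vector, rad) and "tvec" (3), from world to camera coordinates, as OpenCV has them. Camera axes: x right, y down, z forward; pixel columns grow to the right and rows downward; lengths in m; the calibration is good to about 2 mm. A picture is of the moment at which its call begins.
- robot.finish_job(): hands the job in, once; it reports no verdict.
Trained networks look in a picture, given as the dict that the camera call returned (one of the last four; its "shot" number tells which), for a name from the list of things; names that differ only in an ending like _2 or _b are one class to them, and where a whole thing is asked for, a point or a joint stands for the part that bears it (a point fixed in the world has none). Each returns a list of dicts, best first, with "conf" (0 to 1); they miss things now and then, are a little off and sometimes report something else, mostly with a low value. They report only what shows in the picture. A call takes as long as a camera call.
- robot.find_in(picture, thing): "rect" ([left, top, right, bottom] in pixels, round what is visible of it).
- robot.outline_of(picture, thing): "pixels" (400x640 bool, what is visible of it) and "rect" ([left, top, right, bottom] in pixels, round what is visible of it).
- robot.spot_point(picture, thing): "position" ([column, row] in pixels: a listed point, or the origin of a listed thing).
The state is a dict: "t": time; "joint_positions": joint angles; "joint_vel": joint speeds; "joint_torque": joint torques, N m; "ee_pos": TCP position; "tcp_rot": TCP orientation; "contact_force": force on the tool from outside, world axes, zero at the start; "wrist_torque": the same for the moment, N m; "opening": finger opening in m.
Only numpy, scipy, OpenCV 4.12 (cv2) and the standard library are available. Lean on these libraries where they do the work, as an engineer would, in place of code of your own. Each camera call takes 0.05 s, during which the arm holds its last target.

## Task

Hang the carrier that holds the orange tube rack on the drain stand's sprung lift hook: pull the hook down by its red grip, slide it along its rail until it lies under that carrier's wire bail, and let it rise fully home so that the carrier hangs upright, clear of the bench. Leave the carrier with the blue tube rack where it stands.

Things in the scene. Friction and masses are not known exactly. Their poses are not given: they have to be found in the camera images.
- hook_grip (a point): Middle of the hook's red upright round grip, 22 mm across, free from 24 mm below to 25 mm above this point (below it a collar and the arm). The hook moves only up and down and along its level rail: y is the rail's direction, x points along the arm to the rail and posts, 105 to 195 mm away and up to 45 mm higher. Rail travel 110 mm either side of the stand's middle, 1 N friction; stays where left.
- hook_fork (a point): On the grip's axis, 110 mm below its middle: the height at which a hung bar rests. Double steel hook, alike on both sides: two parallel wires, 8 mm thick, 24 mm apart along x, each with an open crotch 20 mm to +y and to -y of this point. Outer tips 38 mm to the side, tops 20 mm above this point; underside 8 mm below it. Gap between tip and stem 29 mm. The arm's underside is 63 mm above.
- hook (a joint): How far the hook is pulled down, m: 0 is home (up, grip's middle 262 mm above the bench), 0.09 the lower stop. A spring pulls it up with 8 to 10 N, damped (40 N per m/s); let go, it returns home and lifts a carrier with it. Pulled 58 to 90 mm down, the hook passes sideways, along the rail, under a standing carrier's bail bar and over its tubes; rising, it meets the bar at about 0.035.
- orange_bail (a point): Middle of the bail bar of the loose carrier (0.3 kg) with the orange tube rack: level steel bar 6 mm thick, 96 mm long along x, 120 mm above the carrier's underside. Carrier 126 mm (x) by 72 mm, tubes up to 47 mm high, bail uprights 62 mm to either side along x. It stands 85 to 110 mm to one side of the stand's middle, bar about square to the rail, centred on the hook's path to 6 mm.
- blue_bail (a point): The same point of an identical carrier with the blue tube rack, on the other side of the hook (left and right vary). It is to be left alone.

How it is judged:
By the outcome, as a careful person would: the job done as asked, in the order asked, and still so for the second after the job is handed in, with the robot touching nothing.
It also fails if it takes over 32 s, if anything falls off the work surface, if the arm or the gripper's body presses on something with over 40 N, if the wrist force passes 120 N, or if a joint passes its speed limit or range.

## Working session

There is one attempt and no reset: what is moved stays moved. The work goes in short steps, Python scripts to look and compute and a tool call to move; the robot and the scene stay as the last step left them, time stands still between calls to the robot, and variables do not carry over. Pictures are saved under pics/ and viewed, and the job is handed in when it is done.

Besides the shell and the picture viewer there is one more tool, called after ">>>" as name(argument=value, ...), one argument or row to a line, values as JSON. drive_tool: Moves the arm, as the interface text tells. Its arguments: {"type":"object","properties":{"moves":{"type":"array"}},"required":["moves"]}

```bash
ls; mkdir -p pics; cat > h.py <<'E'
import numpy as np, cv2
from bench import robot
def R(p): return cv2.Rodrigues(np.array(p['rvec'],float))[0]
def world(p,u,v,z):
    c=np.array([(u-p['cx'])*z/p['fx'],(v-p['cy'])*z/p['fy'],z])
    return R(p).T@(c-np.array(p['tvec'],float).ravel())
def proj(p,X):
    c=R(p)@np.array(X)+np.array(p['tvec'],float).ravel()
    return p['fx']*c[0]/c[2]+p['cx'],p['fy']*c[1]/c[2]+p['cy'],c[2]
E
python3 - <<'E'
from h import *
s=robot.observe()
for k in('t','ee_pos','tcp_rot','contact_force','opening'): print(k,s[k])
for n in('scene','top'):
    p=robot.capture(n); img=p['pixels'].copy()
    print(n,p['fx'],p['cx'],p['cy'],'campos',-R(p).T@np.array(p['tvec']).ravel())
    for th in('hook_grip','hook_fork','orange_bail','blue_bail'):
        for d in robot.spot_point(p,th)[:2]:
            u,v=d['position']; z=p['z_map'][int(round(v)),int(round(u))]
            print(th,d['conf'],u,v,z,world(p,u,v,z))
            cv2.circle(img,(int(u),int(v)),3,(255,0,255),1)
    cv2.imwrite(f'pics/{n}1.png',img)
E
```

```text
pics
t 0.0
ee_pos [0.17618141 0.7024309  0.23015467]
tcp_rot [-1.02775511  1.31716583  1.02537746]
contact_force [-0.1763769   0.2338416   0.24464893]
opening 0.08551300333727847
scene 453.38678690667393 318.2148271054541 200.6681038830381 campos [ 0.116714   -0.34205985  0.78405874]
hook_grip 0.63 318.2 154.5 0.7821069 [0.46262307 0.14930836 0.27716809]
hook_fork 0.73 315.7 201.5 0.8646813 [0.45676985 0.15229888 0.16142664]
orange_bail 0.97 345.6 241.6 0.8431066 [0.46130106 0.06439698 0.12431004]
blue_bail 0.68 297.1 184.8 1.1309229 [ 0.54177848  0.35571339 -0.00064502]
top 422.53033555998826 319.1137404110544 204.97594638648795 campos [0.28993659 0.14902977 1.00387237]
hook_grip 0.68 309.6 189.5 0.734707 [0.46086656 0.16146533 0.28873568]
hook_fork 0.59 307.7 201.2 1.0203977 [0.4995961  0.17063249 0.00505781]
orange_bail 0.9 356.1 206.0 0.8961291 [0.4648765  0.06526543 0.12547334]
blue_bail 0.78 263.8 199.3 0.98619217 [0.49612287 0.27240583 0.03863475]
```

View pics/scene1.png

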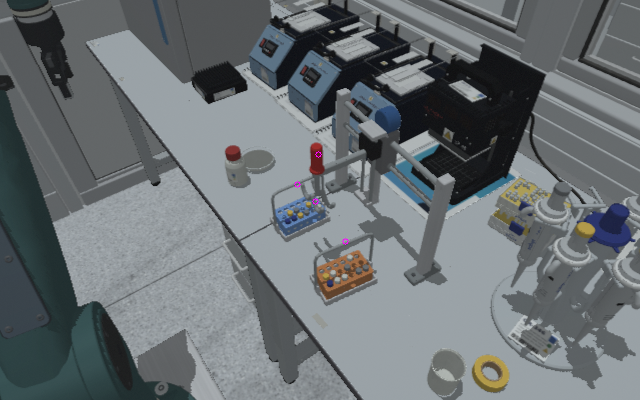

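View pics/top1.png

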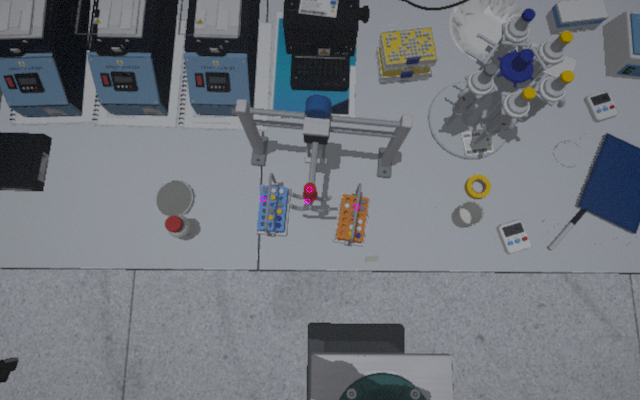

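The scene picture shows the red grip at (317,155), the orange carrier at (345,272) on the −y side, and the blue carrier at (300,212) on the +y side. In the top picture the stand is turned a few degrees. Next I'll measure the grip axis, bail bar and rail direction.

```bash
python3 - <<'E'
from h import *
s=robot.observe()
print('tool axes\n',cv2.Rodrigues(np.array(s['tcp_rot']))[0].round(3))
for n in('scene','top'):
    p=robot.capture(n)
    Z=p['z_map']; vv,uu=np.mgrid[:400,:640]
    c=np.stack([(uu-p['cx'])*Z/p['fx'],(vv-p['cy'])*Z/p['fy'],Z],-1)
    W=(c-np.array(p['tvec']).ravel())@R(p)
    hsv=cv2.cvtColor(p['pixels'],cv2.COLOR_BGR2HSV)
    red=((hsv[...,0]<6)|(hsv[...,0]>174))&(hsv[...,1]>150)&(Z>0)&(abs(W[...,0]-.46)<.06)&(abs(W[...,1]-.155)<.06)&(W[...,2]>.2)
    w=W[red]; print(n,'red',red.sum(),w.min(0).round(4),w.max(0).round(4),np.median(w,0).round(4))
    t=w[w[:,2]>.283]
    if len(t): print(' top cap mean',t.mean(0),len(t),t.min(0),t.max(0))
    for nm,y0 in(('orange',.065),('blue',.25)):
        b=(abs(W[...,2]-.123)<.012)&(abs(W[...,1]-y0)<.05)&(abs(W[...,0]-.46)<.1)&(Z>0)
        w=W[b]; 
        if len(w)<8: print(nm,len(w)); continue
        m=w.mean(0); k=np.polyfit(w[:,0],w[:,1],1)
        print(nm,len(w),w.min(0).round(4),w.max(0).round(4),m.round(4),'slope dy/dx',k[0],'y at .465',np.polyval(k,.465))
    b=(W[...,2]>.27)&(W[...,2]<.33)&(W[...,0]>.54)&(W[...,0]<.72)&(abs(W[...,1]-.15)<.3)&(Z>0)
    np.save(f'W_{n}.npy',W)
    w=W[b]; print('rail',len(w),w.min(0),w.max(0))
    for yb in np.arange(-.1,.45,.04):
        q=w[abs(w[:,1]-yb)<.02]
        if len(q): print('  ',yb.round(2),len(q),q[:,0].min().round(3),q[:,0].max().round(3),q[:,2].max().round(3))
    cv2.imwrite(f'pics/{n}_crop.png',cv2.resize(p['pixels'][80:300,200:460],None,fx=3,fy=2.7,interpolation=cv2.INTER_CUBIC)[:600,:800])
E
```

```text
tool axes
 [[ 0.    -0.97   0.243]
 [-0.     0.243  0.97 ]
 [-1.    -0.    -0.   ]]
scene red 338 [0.453  0.1471 0.2326] [0.4738 0.1679 0.2903] [0.461  0.1536 0.264 ]
 top cap mean [0.46433593 0.15777535 0.287106  ] 75 [0.45615906 0.14927011 0.28312546] [0.47352533 0.16706006 0.29031305]
orange 212 [0.3971 0.0515 0.1114] [0.5196 0.0752 0.1258] [0.4551 0.0638 0.1218] slope dy/dx -0.16517081656302351 y at .465 0.06217624787698613
blue 136 [0.4172 0.2444 0.1115] [0.5412 0.2582 0.1261] [0.4662 0.2513 0.1219] slope dy/dx -0.06535168871011116 y at .465 0.2514054691675106
rail 979 [ 0.56718928 -0.14996338  0.27000248] [0.69294352 0.29364082 0.3098599 ]
   -0.02 31 0.588 0.611 0.272
   0.14 770 0.567 0.634 0.31
   0.18 127 0.57 0.608 0.304
   0.3 6 0.617 0.637 0.271
top red 177 [0.4516 0.1503 0.2341] [0.4726 0.1745 0.2921] [0.459  0.1625 0.2855]
 top cap mean [0.46328341 0.16198656 0.28770648] 98 [0.45530055 0.15380159 0.28322324] [0.47258364 0.17131878 0.29214749]
orange 162 [0.3958 0.0533 0.1135] [0.5183 0.0763 0.1278] [0.4544 0.0654 0.1227] slope dy/dx -0.15963018702141435 y at .465 0.06368553357493963
blue 164 [0.4139 0.2458 0.1111] [0.5371 0.258  0.1281] [0.4738 0.2524 0.1229] slope dy/dx -0.06935673113822266 y at .465 0.25296876706522076
rail 1136 [ 0.56591967 -0.14998998  0.27001581] [0.69582517 0.29708784 0.31088018]
   -0.02 23 0.589 0.611 0.272
   0.14 742 0.566 0.633 0.311
   0.18 275 0.568 0.635 0.307
   0.3 22 0.617 0.637 0.272
```

View pics/scene_crop.png

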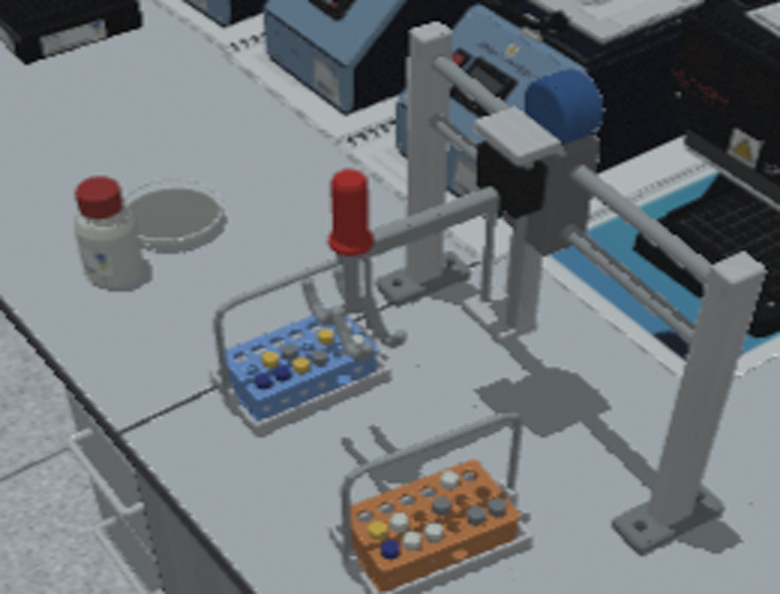

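View pics/top_crop.png

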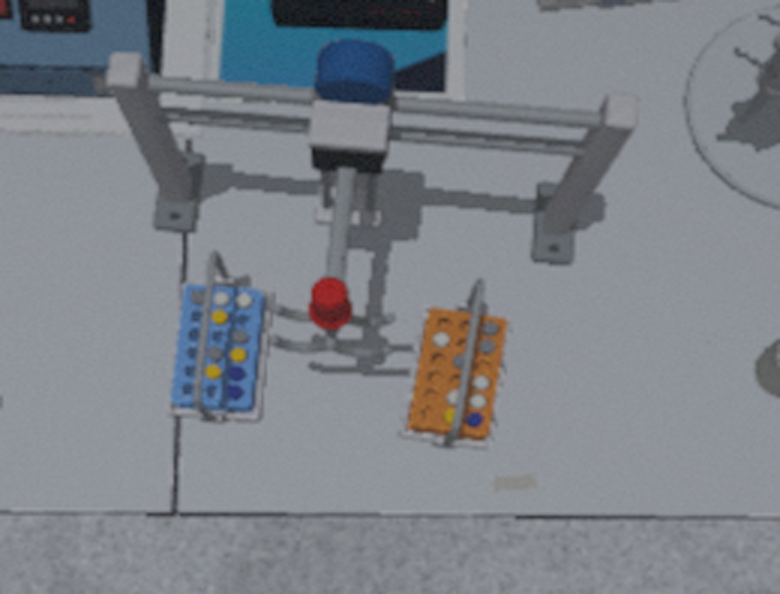

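```bash
python3 - <<'E'
import numpy as np
for n in('scene','top'):
    W=np.load(f'W_{n}.npy')
    P=[]
    for y0 in(-.02,.31):
        m=(W[...,2]>.255)&(W[...,2]<.29)&(abs(W[...,1]-y0)<.045)&(W[...,0]>.56)&(W[...,0]<.68)
        w=W[m]; print(n,y0,len(w),w.min(0).round(3),w.max(0).round(3)); P.append((w.min(0)+w.max(0))/2)
        m=(W[...,2]>.18)&(W[...,2]<.3)&(abs(W[...,1]-y0)<.06)&(W[...,0]>.54)&(W[...,0]<.66)
    d=P[1]-P[0]; print('slope dx/dy',d[0]/d[1], 'len',np.hypot(*d[:2]),'mid',(P[0]+P[1])/2)
E
```

```text
scene -0.02 227 [ 0.587 -0.029  0.255] [ 0.614 -0.008  0.272]
scene 0.31 139 [0.614 0.278 0.255] [0.64  0.3   0.271]
slope dx/dy 0.08658505026005531 len 0.3090878620392572 mid [0.61379807 0.13534586 0.26330208]
top -0.02 174 [ 0.586 -0.027  0.255] [0.612 0.014 0.272]
top 0.31 174 [0.613 0.28  0.255] [0.639 0.301 0.272]
slope dx/dy 0.09059090975850173 len 0.2983158298090524 mid [0.61273193 0.14219363 0.26364568]
```

>>> drive_tool(
  moves=[
    [-0.04,0,0,-8.5,0.0854],
    [-0.04,0,0,-0.5,0.0854],
    [-0.02,-0.02,-0.03,0,0.0854],
    [0,-0.026,-0.04,0,0.0854],
    [0,-0.026,-0.04,0,0.0854],
    [0,-0.026,-0.04,0,0.0854],
    [0,-0.026,-0.04,0,0.0854],
    [0,-0.026,-0.04,0,0.0854],
  ],
)

```text
t: 1.4
ee_pos: [0.3054, 0.463, 0.3345]
tcp_rot: [-1.154, 1.236, 1.165]
contact_force: [0.0, -0.1, 0.3]
opening: 0.0856
```

>>> drive_tool(
  moves=[
    [0,-0.026,-0.041,0,0.0854],
    [0,-0.026,-0.041,0,0.0854],
    [0,-0.026,-0.041,0,0.0854],
    [0,-0.026,-0.041,0,0.0854],
    [0,-0.026,-0.041,0,0.0854],
    [0,-0.026,-0.041,0,0.0854],
    [0,-0.01,-0.015,0,0.0854],
    [0,0,0,0,0.0854],
  ],
)

```text
t: 2.2
ee_pos: [0.4603, 0.1743, 0.3356]
tcp_rot: [-1.145, 1.233, 1.151]
contact_force: [-0.3, 0.7, 0.1]
opening: 0.0856
```

```bash
cat > look.py <<'E'
from h import *
import sys
tag=sys.argv[1]
s=robot.observe(); A=cv2.Rodrigues(np.array(s['tcp_rot']))[0]
print(s['t'],np.round(s['ee_pos'],4),'F',np.round(s['contact_force'],2),s['opening'],'jaw ang',np.degrees(np.arctan2(A[0,2],A[1,2])))
print(A.round(3))
for n in sys.argv[2:]:
    p=robot.capture(n); img=p['pixels'].copy()
    Z=p['z_map']; vv,uu=np.mgrid[:400,:640]
    c=np.stack([(uu-p['cx'])*Z/p['fx'],(vv-p['cy'])*Z/p['fy'],Z],-1)
    W=(c-np.array(p['tvec']).ravel())@R(p)
    hsv=cv2.cvtColor(p['pixels'],cv2.COLOR_BGR2HSV)
    red=((hsv[...,0]<6)|(hsv[...,0]>174))&(hsv[...,1]>150)&(Z>0)&(abs(W[...,0]-.46)<.06)&(abs(W[...,1]-.13)<.12)&(W[...,2]>.13)
    w=W[red]
    if len(w): 
        zt=np.percentile(w[:,2],98); t=w[w[:,2]>zt-.006]
        print(n,'red top z',zt,'cap mid',((t.min(0)+t.max(0))/2).round(4),t.mean(0).round(4),len(t))
    for th in('hook_grip','hook_fork','orange_bail'):
        for d in robot.spot_point(p,th)[:1]:
            u,v=d['position']; z=p['z_map'][int(np.clip(round(v),0,399)),int(np.clip(round(u),0,639))]
            print(n,th,d['conf'],round(u,1),round(v,1),world(p,u,v,z).round(4))
    cv2.imwrite(f'pics/{n}_{tag}.png',img)
E
python3 look.py a wrist top
```

```text
2.2 [0.4603 0.1743 0.3356] F [-0.31  0.71  0.06] 0.08555013734190946 jaw ang 4.575217805290278
[[ 0.007 -0.997  0.08 ]
 [ 0.011  0.08   0.997]
 [-1.    -0.006  0.011]]
wrist red top z 0.42057553764963446 cap mid [0.4478 0.1753 0.4211] [0.4462 0.174  0.4199] 100
wrist hook_grip 0.8 299.2 214.9 [0.4574 0.1636 0.287 ]
wrist hook_fork 0.76 303.4 171.9 [0.4597 0.1629 0.1748]
wrist orange_bail 0.7 218.0 162.6 [0.4551 0.0671 0.1229]
```

View pics/wrist_a.png

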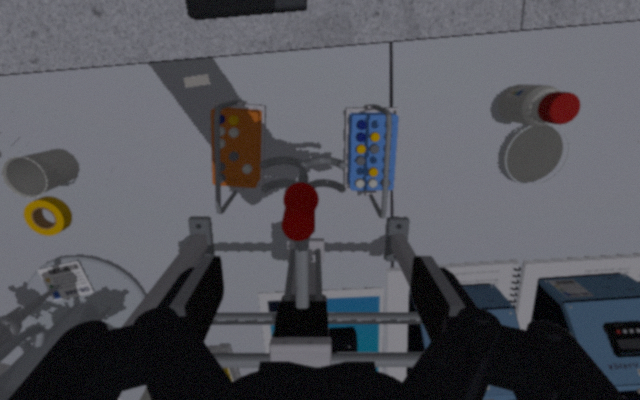

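```bash
python3 - <<'E'
from h import *
p=robot.capture('wrist'); print('cam',(-R(p).T@np.array(p['tvec']).ravel()).round(3), R(p)[2].round(2), np.round(robot.observe()['ee_pos'],4))
Z=p['z_map']; vv,uu=np.mgrid[:400,:640]
c=np.stack([(uu-p['cx'])*Z/p['fx'],(vv-p['cy'])*Z/p['fy'],Z],-1)
W=(c-np.array(p['tvec']).ravel())@R(p)
hsv=cv2.cvtColor(p['pixels'],cv2.COLOR_BGR2HSV)
red=((hsv[...,0]<6)|(hsv[...,0]>174))&(hsv[...,1]>130)&(Z>0)&(abs(W[...,0]-.46)<.04)&(abs(W[...,1]-.16)<.04)&(W[...,2]>.2)&(W[...,2]<.3)
w=W[red]; print(len(w),w.min(0),w.max(0))
t=w[w[:,2]>.28]; print('cap',(t.min(0)+t.max(0))/2,t.mean(0),len(t))
b=(abs(W[...,2]-.123)<.008)&(abs(W[...,1]-.065)<.04)&(abs(W[...,0]-.46)<.1)&(Z>0)
w=W[b]; k=np.polyfit(w[:,0],w[:,1],1); print('bar',len(w),w.min(0),w.max(0),k,np.polyval(k,.457))
E
```

```text
cam [0.377 0.183 0.478] [ 0.32 -0.01 -0.95] [0.4584 0.1788 0.3352]
1624 [0.45189623 0.14986612 0.23381259] [0.47512443 0.17487262 0.29021828]
cap [0.46480978 0.16214872 0.28511031] [0.46329208 0.16232907 0.2868713 ] 848
bar 601 [0.39572843 0.05358118 0.11507686] [0.51692295 0.07758047 0.1257449 ] [-0.16139263  0.13941663] 0.06566019932014695
```

>>> drive_tool(
  moves=[
    [0,-0.007,-0.016,0.5,0.0854],
    [0.03,0,0,0,0.0854],
    [0.03,0,0,0,0.0854],
    [0.02,0,0,0,0.0854],
  ],
)

```text
t: 3.05
ee_pos: [0.4677, 0.1672, 0.2566]
tcp_rot: [-1.149, 1.22, 1.153]
contact_force: [0.0, 0.2, -0.6]
opening: 0.0854
```

```bash
python3 look.py b scene
```

```text
3.05 [0.4677 0.1672 0.2566] F [ 0.01  0.18 -0.56] 0.08543494488864249 jaw ang 4.217179431612616
[[ 0.015 -0.997  0.074]
 [ 0.017  0.074  0.997]
 [-1.    -0.014  0.018]]
scene red top z 0.2886446506031409 cap mid [0.4646 0.1581 0.2859] [0.4639 0.1571 0.2867] 78
scene hook_grip 0.85 318.4 152.4 [0.4634 0.1497 0.2812]
scene hook_fork 0.91 321.9 199.7 [0.5397 0.2476 0.0366]
scene orange_bail 0.76 346.4 239.0 [5.320e-01 1.454e-01 4.000e-04]
```

>>> drive_tool(
  moves=[
    [0.01,0.003,-0.006,0,0.0854],
    [0.004,0,0,0,0.0854],
    [0,0,0,0,0.0854],
  ],
)

```text
t: 3.55
ee_pos: [0.4668, 0.1625, 0.2459]
tcp_rot: [-1.15, 1.213, 1.15]
contact_force: [-0.1, -0.1, 0.7]
opening: 0.0858
```

```bash
python3 look.py c scene
```

```text
3.55 [0.4668 0.1625 0.2459] F [-0.06 -0.07  0.7 ] 0.08579605463102813 jaw ang 4.1723062058784315
[[ 0.021 -0.997  0.073]
 [ 0.02   0.073  0.997]
 [-1.    -0.019  0.021]]
scene red top z 0.28866003303154336 cap mid [0.463  0.1581 0.2863] [0.4622 0.1571 0.2868] 57
scene hook_grip 0.74 319.6 154.3 [0.4672 0.1516 0.2738]
scene hook_fork 0.89 319.8 200.7 [0.5376 0.2531 0.03  ]
scene orange_bail 0.86 343.3 239.3 [5.26e-01 1.49e-01 3.00e-04]
```

View pics/scene_c.png

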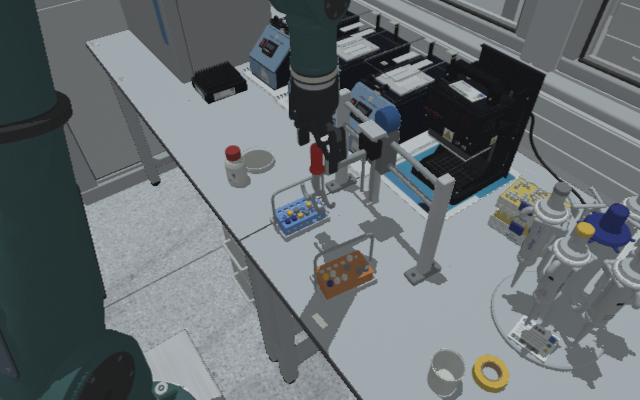

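The fingers straddle the red grip at about (317,158), and the two carriers are untouched. I'll close now.

>>> drive_tool(
  moves=[
    [0.001,0.002,0,0,0.0],
    [0,0,0,0,0.0],
    [0,0,0,0,0.0],
    [0,0,0,0,0.0],
    [0,0,0,0,0.0],
    [0,0,0,0,0.0],
  ],
)

```text
t: 4.35
ee_pos: [0.4651, 0.1629, 0.2458]
tcp_rot: [-1.153, 1.212, 1.151]
contact_force: [0.4, 1.2, -0.4]
opening: 0.0208
```

```bash
python3 look.py d scene wrist
```

```text
4.35 [0.4651 0.1629 0.2458] F [ 0.37  1.22 -0.4 ] 0.020813684536932383 jaw ang 4.036955640721116
[[ 0.022 -0.997  0.07 ]
 [ 0.019  0.071  0.997]
 [-1.    -0.02   0.02 ]]
scene red top z 0.288058401472081 cap mid [0.464  0.1612 0.2857] [0.461  0.1619 0.2862] 18
scene hook_grip 0.86 315.9 154.1 [0.4515 0.1403 0.2897]
scene hook_fork 0.94 318.7 197.6 [ 0.5604  0.2896 -0.0035]
scene orange_bail 0.79 345.6 240.3 [ 5.285e-01  1.439e-01 -1.000e-04]
wrist red top z 0.29466607669577605 cap mid [0.4595 0.1617 0.3128] [0.4587 0.16   0.3026] 231
wrist hook_grip 0.77 315.0 277.9 [0.4544 0.162  0.2794]
wrist hook_fork 0.61 317.0 193.3 [0.4577 0.1648 0.174 ]
wrist orange_bail 0.8 199.3 177.1 [0.4539 0.0677 0.1233]
```

View pics/wrist_d.png

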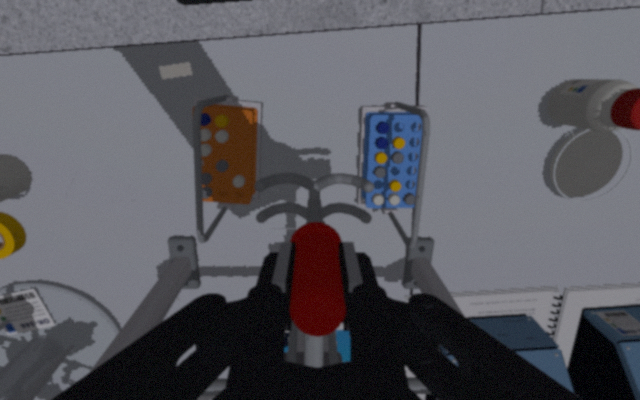

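The grip is held: the opening is 20.8 mm on the 22 mm grip, and the wrist view shows it between the pads at (317,280). Next I'll pull it down about 74 mm.

>>> drive_tool(
  moves=[
    [0.015,0.0003,-0.0003,0,0.0],
    [0.015,0.0003,-0.0003,0,0.0],
    [0.015,0.0003,-0.0003,0,0.0],
    [0.015,0.0003,-0.0003,0,0.0],
  ],
)

```text
t: 5.15
ee_pos: [0.4652, 0.1633, 0.1905]
tcp_rot: [-1.15, 1.21, 1.153]
contact_force: [-4.5, -0.4, 14.0]
opening: 0.0204
```

>>> drive_tool(
  moves=[
    [0.012,0,0,0,0.0],
    [0.008,0,0,0,0.0],
    [0,0,0,0,0.0],
  ],
)

```text
t: 5.45
ee_pos: [0.4651, 0.1632, 0.1715]
tcp_rot: [-1.149, 1.212, 1.154]
contact_force: [-2.1, 1.4, 8.1]
opening: 0.0206
```

```bash
python3 look.py e scene wrist
```

```text
5.45 [0.4651 0.1632 0.1715] F [-2.05  1.43  8.11] 0.020591526542118866 jaw ang 4.066478504094465
[[ 0.019 -0.997  0.071]
 [ 0.022  0.071  0.997]
 [-1.    -0.018  0.024]]
scene red top z 0.21294008165485226 cap mid [0.4644 0.162  0.2108] [0.4601 0.1621 0.211 ] 14
scene hook_grip 0.55 319.7 186.8 [0.4489 0.1272 0.2247]
scene hook_fork 0.92 318.9 224.3 [0.5061 0.2136 0.0049]
scene orange_bail 0.9 345.4 239.3 [0.5286 0.1449 0.0024]
wrist red top z 0.21534957692052903 cap mid [0.4595 0.163  0.2353] [0.4627 0.1622 0.2144] 2317
wrist hook_grip 0.76 314.3 277.2 [0.4544 0.162  0.2054]
wrist hook_fork 0.67 314.5 191.3 [0.4557 0.1638 0.1012]
```

View pics/scene_e.png

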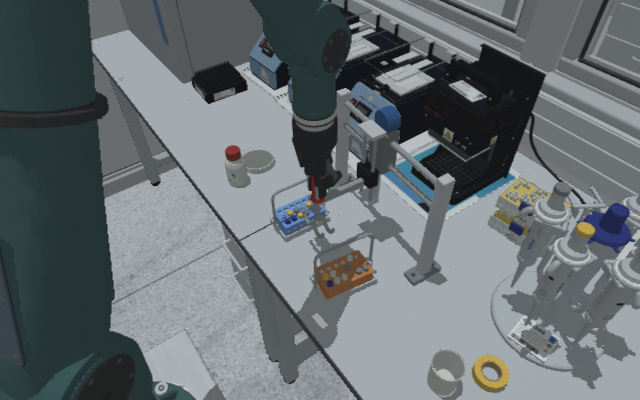

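View pics/wrist_e.png

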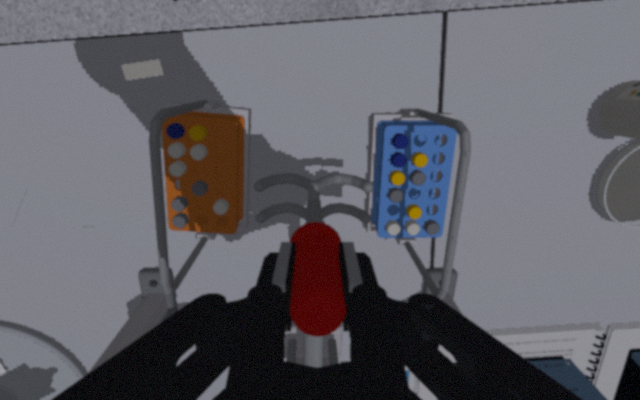

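The hook is pulled down 75 mm (cap top 0.288 → 0.213 m). The wrist view shows the −y fork tips at (260,185) and (260,215), not yet at the orange bail. Next I'll slide along −y.

>>> drive_tool(
  moves=[
    [-0.0005,0.0003,-0.015,0,0.0],
    [-0.0005,0.0003,-0.02,0,0.0],
    [-0.0005,0.0003,-0.02,0,0.0],
    [-0.0005,0.0003,-0.015,0,0.0],
  ],
)

```text
t: 6.25
ee_pos: [0.4594, 0.0975, 0.1753]
tcp_rot: [-1.149, 1.204, 1.161]
contact_force: [-1.3, 3.4, 8.0]
opening: 0.0209
```

```bash
python3 look.py f wrist
```

```text
6.25 [0.4594 0.0975 0.1753] F [-1.28  3.45  8.04] 0.02092020324679068 jaw ang 3.683242207056452
[[ 0.02  -0.998  0.064]
 [ 0.029  0.065  0.997]
 [-0.999 -0.018  0.03 ]]
wrist red top z 0.2184836059915033 cap mid [0.4541 0.0957 0.2392] [0.4569 0.0964 0.2175] 2321
wrist hook_grip 0.6 314.6 278.1 [0.449  0.0961 0.2087]
wrist hook_fork 0.58 312.6 196.0 [0.4535 0.0968 0.104 ]
wrist orange_bail 0.78 264.1 211.6 [0.454  0.0657 0.1249]
```

View pics/wrist_f.png

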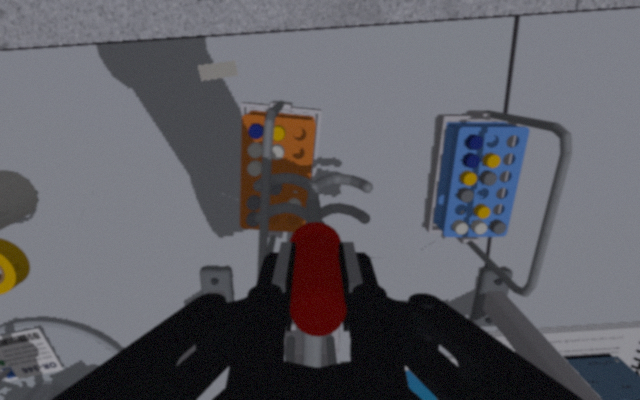

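The tips are now under the orange bail (bar at (265,200)). About 11 mm remain to bring the crotch under the bar.

>>> drive_tool(
  moves=[
    [0.001,0.001,-0.01,0,0.0],
    [0,0,-0.002,0,0.0],
    [0,0,0,0,0.0],
  ],
)

```text
t: 6.75
ee_pos: [0.4583, 0.0842, 0.1761]
tcp_rot: [-1.147, 1.204, 1.158]
contact_force: [-2.3, 1.4, 8.0]
opening: 0.0204
```

```bash
python3 look.py g wrist scene
```

```text
6.75 [0.4583 0.0842 0.1761] F [-2.3   1.39  8.04] 0.020364910675341543 jaw ang 3.8595342929991148
[[ 0.021 -0.998  0.067]
 [ 0.028  0.068  0.997]
 [-0.999 -0.019  0.03 ]]
wrist red top z 0.2192911057365273 cap mid [0.4536 0.0823 0.2396] [0.4558 0.0831 0.2185] 2316
wrist hook_grip 0.83 315.4 279.8 [0.4482 0.0831 0.2102]
wrist hook_fork 0.68 313.8 191.7 [0.4493 0.0846 0.1049]
wrist orange_bail 0.58 286.4 211.0 [0.4542 0.0663 0.1241]
scene red top z 0.217735958000191 cap mid [0.4511 0.0831 0.216 ] [0.4511 0.0832 0.2158] 18
scene hook_grip 0.73 338.3 209.0 [0.452  0.0768 0.2085]
scene hook_fork 0.78 340.1 247.7 [0.5044 0.1328 0.0032]
scene orange_bail 0.7 345.0 241.2 [0.4726 0.0795 0.1021]
```

View pics/wrist_g.png

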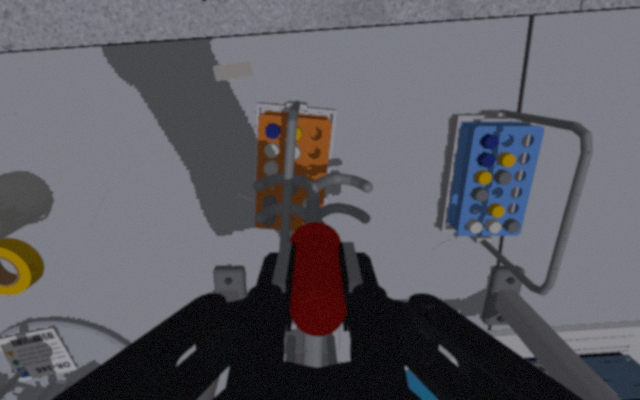

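View pics/scene_g.png

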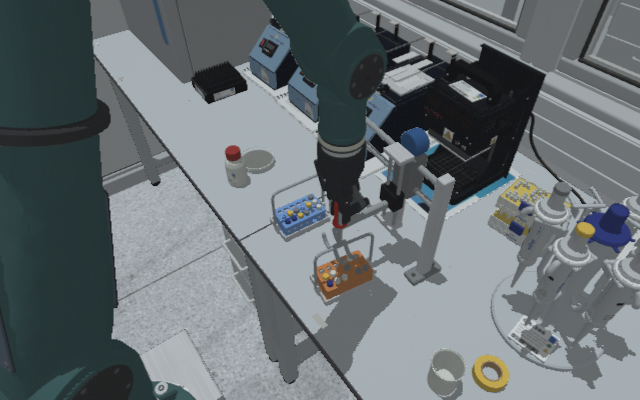

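The bar lies about 18 mm from the grip axis, in the −y crotch (wrist view: bar at (288,200), tips left of it at (260,185), stem at (315,215)). I'll raise it slowly.

>>> drive_tool(
  moves=[
    [-0.006,-0.0002,0.001,0,0.0],
    [-0.008,-0.0002,0.0005,0,0.0],
    [-0.008,-0.0002,0.0005,0,0.0],
    [-0.006,-0.0002,0.0003,0,0.0],
    [-0.004,0,0,0,0.0],
  ],
)

```text
t: 7.65
ee_pos: [0.4582, 0.0839, 0.2107]
tcp_rot: [-1.148, 1.207, 1.158]
contact_force: [-0.4, 1.4, 2.1]
opening: 0.0202
```

```bash
python3 look.py h wrist scene
```

```text
7.65 [0.4582 0.0839 0.2107] F [-0.38  1.39  2.15] 0.020173450346441885 jaw ang 3.8804126986055705
[[ 0.02  -0.998  0.068]
 [ 0.026  0.068  0.997]
 [-0.999 -0.018  0.028]]
wrist red top z 0.25398355543834655 cap mid [0.4536 0.0812 0.2748] [0.4558 0.0829 0.2533] 2326
wrist hook_grip 0.71 316.4 280.0 [0.4486 0.0832 0.2443]
wrist hook_fork 0.57 316.1 196.3 [0.4529 0.0855 0.1389]
wrist orange_bail 0.82 287.7 194.9 [0.4554 0.0647 0.1246]
scene red top z 0.2528632958506439 cap mid [0.4513 0.0834 0.2504] [0.4513 0.0833 0.2507] 17
scene hook_grip 0.88 341.6 198.9 [0.4496 0.0658 0.2442]
scene hook_fork 0.66 342.1 236.7 [5.284e-01 1.563e-01 5.000e-04]
scene orange_bail 0.92 344.6 240.2 [0.5253 0.1435 0.003 ]
```

View pics/wrist_h.png

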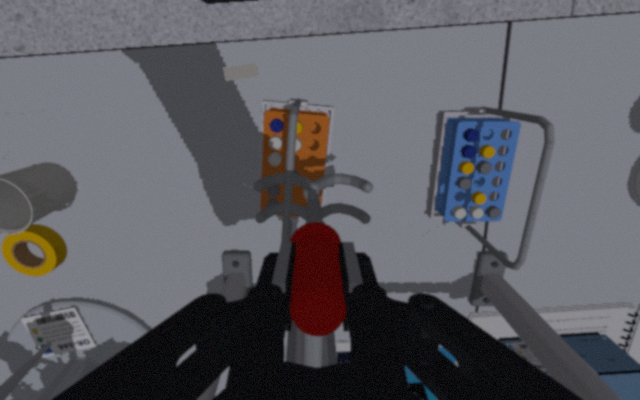

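The bar sits in the crotch (tips at (258,185) left of the bar at (290,190)) and contact is beginning. I'll keep lifting.

>>> drive_tool(
  moves=[
    [-0.006,-0.0001,0.0002,0,0.0],
    [-0.006,-0.0001,0.0002,0,0.0],
    [-0.006,-0.0001,0.0002,0,0.0],
    [-0.006,-0.0001,0.0002,0,0.0],
    [-0.004,0,0,0,0.0],
    [0,0,0,0,0.0],
  ],
)

```text
t: 8.65
ee_pos: [0.4582, 0.0837, 0.2413]
tcp_rot: [-1.149, 1.207, 1.158]
contact_force: [-0.5, 0.5, 3.6]
opening: 0.0203
```

```bash
python3 look.py i wrist scene
```

```text
8.65 [0.4582 0.0837 0.2413] F [-0.52  0.54  3.61] 0.020340306027840514 jaw ang 3.8500503995350925
[[ 0.02  -0.998  0.067]
 [ 0.026  0.068  0.997]
 [-0.999 -0.018  0.027]]
wrist red top z 0.29275421357985165 cap mid [0.4533 0.0821 0.3096] [0.4462 0.0767 0.3125] 113
wrist hook_grip 0.65 316.6 280.4 [0.4475 0.0831 0.2766]
wrist hook_fork 0.89 314.1 194.5 [0.4508 0.0839 0.1713]
wrist orange_bail 0.83 287.5 193.2 [0.4543 0.0643 0.1544]
scene red top z 0.2823887688948586 cap mid [0.4569 0.082  0.2804] [0.452  0.0826 0.2809] 26
scene hook_grip 0.85 343.5 184.1 [0.4465 0.0585 0.2856]
scene hook_fork 0.55 337.7 227.5 [0.5365 0.183  0.0014]
scene orange_bail 0.57 347.5 230.6 [0.4635 0.0631 0.1556]
```

View pics/scene_i.png

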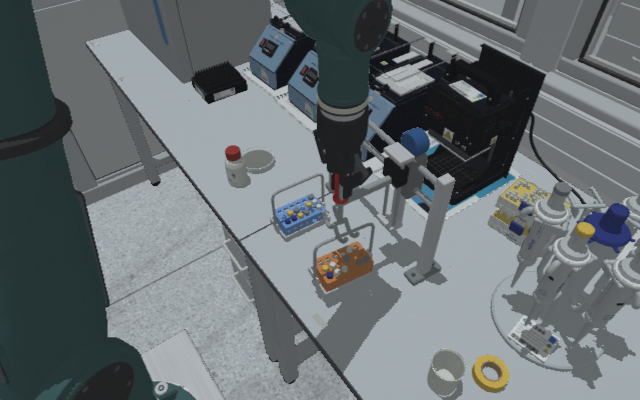

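>>> drive_tool(
  moves=[
    [-0.003,0,0,0,0.0],
    [-0.002,0,0,0,0.0],
    [0,0,0,0,0.0],
    [0,0,0,0,0.0],
    [0,0,0,0,0.0],
  ],
)

```text
t: 9.55
ee_pos: [0.4582, 0.0836, 0.2456]
tcp_rot: [-1.149, 1.208, 1.158]
contact_force: [-0.6, 0.8, 4.4]
opening: 0.0206
```

>>> drive_tool(
  moves=[
    [0,0,0,0,0.03],
    [0,0,0,0,0.045],
    [0,0,0,0,0.06],
    [0,0,0,0,0.06],
    [0,0,0,0,0.06],
  ],
)

```text
t: 10.05
ee_pos: [0.4581, 0.0842, 0.2447]
tcp_rot: [-1.144, 1.207, 1.156]
contact_force: [0.3, 0.8, 0.2]
opening: 0.0602
```

```bash
python3 look.py j wrist scene
```

```text
10.05 [0.4581 0.0842 0.2447] F [0.32 0.82 0.22] 0.06016350293078263 jaw ang 4.085768878180779
[[ 0.02  -0.997  0.071]
 [ 0.028  0.072  0.997]
 [-0.999 -0.018  0.03 ]]
wrist red top z 0.29588360332566116 cap mid [0.4532 0.083  0.3152] [0.4458 0.0758 0.3187] 109
wrist hook_grip 0.83 312.2 277.5 [0.448  0.0819 0.277 ]
wrist hook_fork 0.8 313.2 193.9 [0.4502 0.0841 0.1747]
wrist orange_bail 0.92 287.2 194.2 [0.4545 0.0649 0.1589]
scene red top z 0.2886263036047626 cap mid [0.4534 0.0805 0.2864] [0.4527 0.0799 0.2864] 50
scene hook_grip 0.68 343.6 182.4 [0.4574 0.0715 0.2732]
scene hook_fork 0.77 339.4 227.7 [0.5378 0.1785 0.0039]
scene orange_bail 0.95 345.3 227.5 [0.5497 0.172  0.0025]
```

View pics/wrist_j.png

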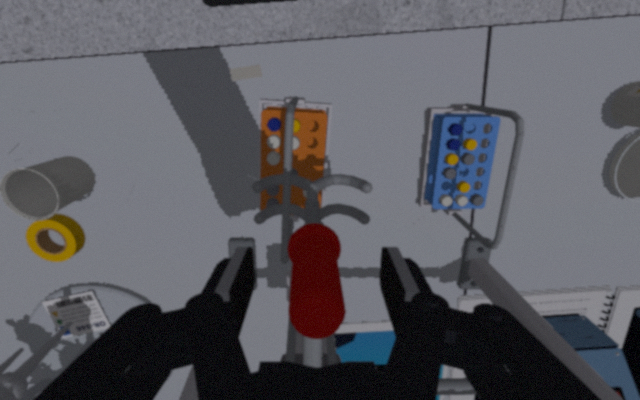

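The hook is home and the grip is free between the fingers (260 to 385 px, grip at 316). The bar rests in the crotch. I'll retreat straight up.

>>> drive_tool(
  moves=[
    [-0.015,-0.0003,0.0004,0,0.06],
    [-0.03,-0.0006,0.0008,0,0.06],
    [-0.03,-0.0006,0.0008,0,0.06],
    [-0.03,-0.0006,0.0008,0,0.06],
    [-0.03,0,0,0,0.06],
    [-0.03,0.02,0,0,0.06],
    [0,0.03,0,0,0.06],
    [0,0,0,0,0.06],
  ],
)

```text
t: 11.25
ee_pos: [0.4056, 0.0857, 0.4154]
tcp_rot: [-1.143, 1.21, 1.157]
contact_force: [-0.4, 0.7, -0.7]
opening: 0.06
```

```bash
python3 look.py k wrist scene top; python3 - <<'E'
from h import *
p=robot.capture('scene')
Z=p['z_map']; vv,uu=np.mgrid[:400,:640]
c=np.stack([(uu-p['cx'])*Z/p['fx'],(vv-p['cy'])*Z/p['fy'],Z],-1)
W=(c-np.array(p['tvec']).ravel())@R(p)
for th in('orange_bail','blue_bail'):
    o=robot.outline_of(p,th)
    if o:
        w=W[o[0]['pixels']&(Z>0)]; print(th,o[0]['conf'],len(w),np.percentile(w,[1,5,50,95,99],axis=0).round(3).tolist())
cv2.imwrite('pics/fin_crop.png',cv2.resize(p['pixels'][100:310,220:480],None,fx=3,fy=2.8,interpolation=cv2.INTER_CUBIC))
E
```

```text
11.25 [0.4056 0.0857 0.4154] F [-0.39  0.67 -0.74] 0.059972699107063 jaw ang 4.155082298824079
[[ 0.018 -0.997  0.072]
 [ 0.027  0.073  0.997]
 [-0.999 -0.016  0.029]]
wrist red top z 0.4777404443446834 cap mid [0.4086 0.0844 0.4827] [0.408  0.099  0.4801] 25
wrist hook_grip 0.75 314.6 227.0 [0.4495 0.0838 0.2883]
wrist hook_fork 0.92 316.2 188.7 [0.4862 0.0883 0.0726]
scene red top z 0.2891571515373482 cap mid [0.4584 0.0797 0.287 ] [0.4575 0.0796 0.2873] 93
scene hook_grip 0.72 344.5 180.7 [0.4581 0.0703 0.2775]
scene hook_fork 0.75 341.8 225.4 [ 5.486e-01  1.833e-01 -1.000e-04]
scene orange_bail 0.74 348.1 227.2 [0.468  0.0672 0.1581]
top hook_fork 0.7 345.5 206.3 [0.3925 0.1129 0.4862]
top orange_bail 0.95 361.4 206.0 [0.3757 0.1025 0.5737]
orange_bail 0.74 2846 [[0.393, 0.022, -0.0], [0.396, 0.028, 0.002], [0.451, 0.057, 0.073], [0.513, 0.102, 0.157], [0.541, 0.165, 0.16]]
blue_bail 0.71 1839 [[0.416, 0.214, 0.0], [0.419, 0.216, 0.003], [0.471, 0.242, 0.037], [0.532, 0.282, 0.118], [0.568, 0.351, 0.125]]
```

View pics/fin_crop.png

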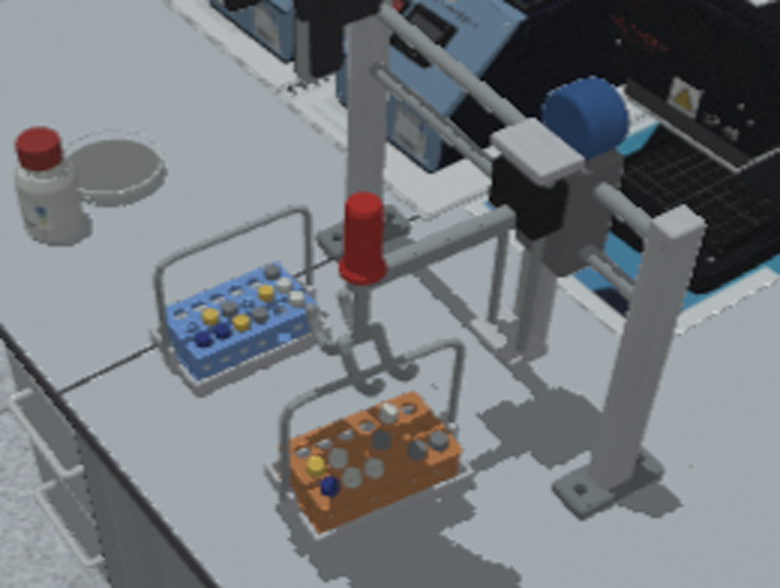

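View pics/wrist_k.png

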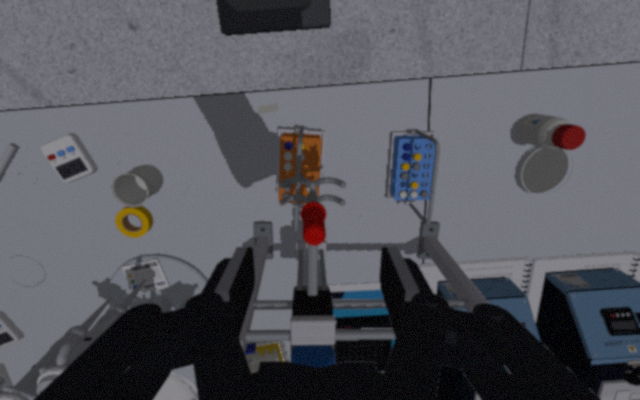

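The orange carrier hangs in both hook wires, upright and with its shadow detached from it. The blue carrier has not moved. I'll wait for any sway to die, check once more and hand in.

>>> drive_tool(
  moves=[
    [0,0,0,0,0.06],
    [0,0,0,0,0.06],
    [0,0,0,0,0.06],
    [0,0,0,0,0.06],
    [0,0,0,0,0.06],
    [0,0,0,0,0.06],
    [0,0,0,0,0.06],
    [0,0,0,0,0.06],
  ],
)

```text
t: 12.8
ee_pos: [0.4087, 0.0856, 0.4151]
tcp_rot: [-1.143, 1.211, 1.154]
contact_force: [-0.1, -0.3, 0.1]
opening: 0.0601
```

```bash
python3 - <<'E'
from h import *
for i in range(2):
    p=robot.capture('scene')
    Z=p['z_map']; vv,uu=np.mgrid[:400,:640]
    c=np.stack([(uu-p['cx'])*Z/p['fx'],(vv-p['cy'])*Z/p['fy'],Z],-1)
    W=(c-np.array(p['tvec']).ravel())@R(p)
    hsv=cv2.cvtColor(p['pixels'],cv2.COLOR_BGR2HSV)
    m=(hsv[...,0]>6)&(hsv[...,0]<18)&(hsv[...,1]>120)&(Z>0)&(abs(W[...,0]-.455)<.09)&(abs(W[...,1]-.065)<.07)
    w=W[m]; print('orange rack',len(w),np.percentile(w,[2,50,98],axis=0).round(4).tolist())
    b=(abs(W[...,2]-.158)<.008)&(abs(W[...,1]-.065)<.02)&(abs(W[...,0]-.455)<.08)&(Z>0)
    w=W[b]; print('bar',w.mean(0).round(4),'dz/dx',np.polyfit(w[:,0],w[:,2],1)[0])
    b=(abs(W[...,2]-.123)<.008)&(abs(W[...,1]-.25)<.03)&(abs(W[...,0]-.46)<.1)&(Z>0)
    print('blue',W[b].mean(0).round(4))
print(robot.observe()['t'])
print(robot.finish_job())
E
```

```text
orange rack 1138 [[0.4025, 0.0295, 0.0403], [0.455, 0.0538, 0.0723], [0.5067, 0.0938, 0.0759]]
bar [0.4544 0.0632 0.1582] dz/dx -0.001468598347943214
blue [0.4771 0.2507 0.1223]
orange rack 1144 [[0.4025, 0.0293, 0.0405], [0.4552, 0.0539, 0.0724], [0.5062, 0.0932, 0.0759]]
bar [0.4541 0.0631 0.1582] dz/dx -0.0008482157333023081
blue [0.4776 0.2507 0.1221]
12.9
the job is handed in; nothing more can be done
None
```

The orange carrier now hangs on the lift hook, and I handed the job in at 12.9 s. I gripped the red grip and pulled the hook down about 75 mm. I slid it about 79 mm toward the orange carrier until the near crotch lay under its bail, let it rise fully home, then opened the fingers and backed off upward.

**Last checks:**
- **Hook:** it is home; the top of the grip measures 0.289 m, the same as at the start.
- **Orange carrier:** its bail bar is level at 0.158 m, about 36 mm above its standing height. The rack is upright, clear of the bench and not swaying between two pictures.
- **Blue carrier:** its bar measures (0.477, 0.251, 0.122) m. Before the move, height and y were the same; the mean x read 0.466, but part of the bar was hidden from the camera then, and no shift shows in the pictures.
- **Robot:** it touches nothing, with the force reading about 0 N. The highest force I saw was about 15 N.

**Readings that disagreed:** the cameras differed by about 4 mm on the grip's y position, so I went by the wrist view. The network's spot for the fork sometimes fell on the background, and I ignored its depth there. In the last top view the arm hid the carrier, so that picture checked nothing.

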